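# Fit the hopper gasket to the jar filler

## Robot

A 6-joint arm with a two-finger parallel gripper is mounted at the origin on the work surface. World frame = base frame: x ahead of the robot, y to its left, z up, the work surface at z = 0. Lengths are in m, angles in degrees, forces in N, time in s.
With the tool pointing down it reaches from about 0.375 to 0.9 m from the base axis. Payload 3.1 kg.
Tool frame: the origin (TCP) lies between the finger pads; the fingertips stand 22 mm ahead of it and the grasp point (between the pads) lies 3 mm ahead of it (bot.tip_extent is the distance from the TCP to the fingertips, in m); y points along the fingers, z is the direction in which the jaws open and shut, and the axes are right-handed (so a half turn about y gives the same grasp; the last joint's range is limited). The gripper opens to 87 mm and grips with 3 to 60 N. Pads are 19 mm wide; open, the fingers measure 117 mm over their backs; the gripper's body (75 mm by 190 mm) begins 51 mm behind the grasp point.
Start: joints at [64.945, 30.224, 82.088, -0, 67.689, -10.227], TCP at [0.16, 0.604, 0.245] pointing down, gripper open.
Joint ranges: [-176.69, 176.69], [-43.24, 126.21], [12.49, 139.97], [-82, 262], [0, 151.66], [-163.58, 163.58]. Speed limits (degrees/s): [159.86, 159.86, 180, 180, 180, 180].

## Interface

Orientations are given as a 3x3 rotation matrix whose columns are the frame's x, y, z axes.
In Python, from rig import bot, eyes, models gives the robot as it stands. The module is installed in compiled form; this text tells all that it offers.
- The arm moves only by the tool arm_command, never from a script. Its arguments are lists of equal length, an entry for each row: "translation": the shift along the tool's x, y, z each as a share of 0.08 m, from -1 to 1, a list of three; "rotation": the turn, a rotation vector about the tool's x, y, z each as a share of 60 degrees, from -1 to 1, a list of three; "grip": the closure, from -1 (fully open) to 1 (shut), so that 0 is half open. In form: {"translation": [[x, y, z], ...], "rotation": [[rx, ry, rz], ...], "grip": [grip, ...]}. A call has 1 to 5 rows; each row is the pose to reach, as a shift and turn from the pose commanded when the call began, along the tool's axes at that moment; what a row does not reach only later rows make up. A row lasts 1/10 s, in which the tool goes at most 50 mm and 8.59 degrees, less where a joint would pass 70% of its speed; a pose out of reach is approached as far as the arm can. A call with a number of a shift or a turn outside -1 to 1 is refused whole. A call with a gripper value outside its range is refused whole. The fingers move at their own pace and stop on an object; the grip force is fixed at half the most. Time passes only in rows, so rows that repeat a pose let the fingers close. It gives the time, the measured TCP pose, the force and the opening at its end, in the units of the state.
- bot.read_state(): the state, without advancing time (a new reading comes with each control period).
- eyes.capture(name): name is "side" or "top" or "wrist"; returns a dict with "image" (480x640x3 uint8, blue, green, red), "mtx" (3x3 intrinsics, pixels), "rvec" (rotation vector, rad) and "tvec" (3), from world to camera coordinates, as OpenCV has them; the wrist camera has in their place "hand_eye" (4x4, takes a point from camera to tool coordinates, whose origin is the TCP and whose axes are the tool frame's). Camera axes: x right, y down, z forward; pixel columns grow to the right and rows downward; lengths in m; the calibration is good to about 2 mm. A picture is of the moment at which its call begins: read the wrist's pose just before it. There is no depth.
- bot.hand_in(): hands the job in, once; it reports no verdict.
Trained networks look in the newest picture that a camera, given by its name, has taken for a name from the list of things; names that differ only in an ending like _2 or _b are one class to them, and where a whole thing is asked for, a point or a joint stands for the part that bears it (a point fixed in the world has none). Each returns a list of dicts, best first, with "conf" (0 to 1); they miss things now and then, are a little off and sometimes report something else, mostly with a low value. They report only what shows in the picture. A call takes as long as a camera call.
- models.recognise(camera, thing): "extent" ([left, top, right, bottom] as shares, 0 to 1, of the picture: columns of its width, rows of its height, round what is visible of it).
- models.spot_point(camera, thing): "point" ([column, row] as shares, 0 to 1, of the picture: columns of its width, rows of its height: a listed point, or the origin of a listed thing).
The state is a dict: "time_s": time; "joint_positions": joint angles; "qvel": joint speeds; "tau": joint torques, N m; "position": TCP position; "tcp_rot": TCP orientation; "force": force on the tool from outside, world axes, zero at the start; "moment": the same for the moment, N m; "opening": opening from 0.0 (shut) to 1.0 (fully open).
Only numpy, scipy, OpenCV 4.12 (cv2) and the standard library are available. Lean on these libraries where they do the work, as an engineer would, in place of code of your own. Each camera call takes 0.05 s, during which the arm holds its last target. There are 200 camera calls.

## Task

The jar filler has been washed and its hopper gasket, the thin black plate with three holes, lies on the white board, too thin to be picked up flat. Press lightly on it with the fingertips and slide it towards the robot until about a third of its length hangs over the board's front edge, then grip the overhanging end and lower the gasket over the two studs on top of the filler's block until it lies flat and fully home, and let go. Be gentle throughout (dragged under more than 20 N the gasket is scored), do not let it fall, and leave the jar, the lid and the bottle where they stand.

Things in the scene. Friction and masses are not known exactly. Their poses are not given: they have to be found in the camera images.
- gasket_center (a point): Centre (half-way up) of the gasket: a stiff flat black plate, 104 mm long (its x axis), 56 mm wide (y), 3 mm thick, about 35 g. Round holes on its centre line: an 18 mm port in the middle, and a 10 mm stud hole 40 mm to either side of it. The same after half a turn. It slides easily on the board; fingertips grip it better than the board does.
- board_edge (a point): Middle of the front top edge, the one nearer the robot, of a heavy white plastic board that does not move: 300 x 300 mm, top 37 mm above the bench, with free space below and before the edge. x points away from the robot, square to the edge, into the board; y runs along the edge, z up. The gasket lies with its length within 0.25 rad of x.
- filler_seat (a point): Centre of the flat top of the filler's metal block, 150 mm above the bench: 112 mm long along y, 46 mm wide along x, z up, so the gasket overhangs it 5 mm on each long side. Two fixed upright steel studs, 8 mm thick, 16.5 mm high with tapered tips, stand on it at y = +40 and -40 mm; they pass through the gasket's stud holes. The filler does not move. Beyond the +y end is its nozzle, beyond -y its cylinder; both stay lower than the seat.
- jar: Small open glass jar, 56 mm wide, 58 mm high, standing on the filler's base under the nozzle; origin at the centre of its underside. To be left alone.
- lid: Metal jar lid, 62 mm across, 16 mm high, lying on the rear part of the white board; origin at the centre of its underside. To be left alone.
- bottle: Amber bottle with a black cap, 60 mm across, 150 mm high, on the bench beyond the filler and the board; origin at the centre of its underside. To be left alone.

How it is judged (in metres and radians):
On the way:
1. the gasket lies flat on the board with at least 20 mm of one end over the front edge (x of gasket_center in the frame of board_edge between -0.005 and 0.032 m and y of gasket_center in the frame of board_edge between -0.15 and 0.15 m and z of gasket_center in the frame of board_edge between -0.001 and 0.0035 m and angle between gasket_center's own z axis and vertical below 0.05 rad and angle between the x axis of gasket_center and the x axis of board_edge, either way round below 0.5 rad), for 0.2 s.
At the end, for the whole second after the job is handed in: The gasket lies flat and fully home on the filler's block with both studs through its holes: centre within 3 mm of the seat's centre, within 2 mm of its resting height, level within 0.03 rad, lengthwise along the block within 0.06 rad, and let go (horizontal distance between gasket_center and filler_seat below 0.003 m and z of gasket_center in the frame of filler_seat between -0.001 and 0.0035 m and angle between gasket_center's own z axis and vertical below 0.03 rad and angle between the x axis of gasket_center and the y axis of filler_seat, either way round below 0.06 rad); the robot touches nothing.
It fails at once if the gasket is dragged along the board while pressed on it with more than 20 N (contact force between gasket and board above 20 N and linear speed of gasket above 0.008 m/s).
It fails at once if the fingers dig into the board with more than 40 N (contact force between the fingers and board above 40 N).
It fails at once if the gasket is forced onto the filler with more than 40 N (contact force between gasket and filler above 40 N).
It fails at once if the gasket falls off the board towards the bench (height (world z) of gasket_center below 0.022 m).
It fails at once if the jar, the lid or the bottle is moved by more than 20 mm (distance of any of jar, lid, bottle from where it was at the start of the episode above 0.02 m).
It also fails if it takes over 69 s, if anything falls off the work surface, if the arm or the gripper's body presses on something with over 40 N, if the wrist force passes 120 N, or if a joint passes its speed limit or range.

## Working session

There is one attempt and no reset: what is moved stays moved. The work goes in short steps, Python scripts to look and compute and a tool call to move; the robot and the scene stay as the last step left them, time stands still between calls to the robot, and variables do not carry over. Pictures are saved under pics/ and viewed, about 8 in all and at most 12, crops included, and the job is handed in when it is done.

Besides the shell and the picture viewer there is one more tool, called after "Emit:" as name(argument=value, ...) on one line, values as JSON. arm_command: Moves the arm, as the interface text tells. Shift numbers are shares of 0.08 m and turn numbers shares of 60 degrees, none past 1 either way. Its arguments: {"type":"object","properties":{"translation":{"type":"array"},"rotation":{"type":"array"},"grip":{"type":"array"}},"required":["translation","rotation","grip"]}

```bash
mkdir -p pics; cat > h.py <<'E'
import numpy as np, cv2
from rig import bot, eyes, models
def cam(name):
    s=bot.read_state(); c=eyes.capture(name); K=np.array(c["mtx"],float)
    if "hand_eye" in c:
        H=np.array(c["hand_eye"]); R=np.array(s["tcp_rot"]); p=np.array(s["position"])
        Rc=R@H[:3,:3]; o=R@H[:3,3]+p
    else:
        Rw=cv2.Rodrigues(np.array(c["rvec"],float))[0]; Rc=Rw.T; o=-Rc@np.array(c["tvec"],float).ravel()
    return c["image"],K,Rc,o
def ray(uv,z,K,Rc,o):
    d=Rc@np.linalg.inv(K)@np.array([uv[0],uv[1],1.]); return o+d*(z-o[2])/d[2]
def proj(P,K,Rc,o):
    q=K@(Rc.T@(np.array(P)-o)); return q[:2]/q[2]
E
cat > a.py <<'E'
from h import *
s=bot.read_state(); print(s["time_s"],s["position"],np.round(s["tcp_rot"],3).tolist(),s["force"])
for n in ["top","side"]:
    im,K,Rc,o=cam(n); cv2.imwrite(f"pics/{n}0.png",im); print(n,np.round(o,3))
    for t,z in [("gasket_center",.0385),("board_edge",.037),("filler_seat",.15),("jar",0.02),("lid",.037),("bottle",0)]:
        for r in models.spot_point(n,t)[:2]:
            uv=np.array(r["point"])*[640,480]; print(t,round(r["conf"],2),uv.round(1),ray(uv,z,K,Rc,o).round(4))
print(eyes.capture("wrist")["hand_eye"], bot.tip_extent)
E
python3 a.py
```

```text
0.0 [0.15963137 0.60358045 0.24357813] [[0.967, -0.001, 0.256], [-0.256, -0.002, 0.967], [-0.0, -1.0, -0.002]] [-0.32053948  0.09296335 -0.80679942]
top [0.434 0.031 1.162]
gasket_center 0.94 [235.3 273.4] [0.59   0.1914 0.0385]
board_edge 0.76 [228.5 313.5] [0.5098 0.2033 0.037 ]
board_edge 0.25 [377.7 192.3] [ 0.7598 -0.1011  0.037 ]
filler_seat 0.95 [468.7 298.9] [ 0.5258 -0.2486  0.15  ]
jar 0.59 [406.4 314.7] [ 0.5062 -0.1552  0.02  ]
lid 0.97 [182.2 193.6] [0.7576 0.3052 0.037 ]
bottle 0.9 [380.1 194.5] [ 0.7655 -0.1104  0.    ]
bottle 0.48 [238.7 276.6] [0.5886 0.1897 0.    ]
side [0.39  0.751 0.681]
gasket_center 0.37 [361.4 357.9] [0.5098 0.2088 0.0385]
board_edge 0.64 [359.3 358.2] [0.5132 0.2091 0.037 ]
filler_seat 0.66 [412.5 164.1] [ 0.5212 -0.247   0.15  ]
jar 0.86 [407.  237.9] [ 0.5048 -0.1579  0.02  ]
lid 0.83 [194.  367.3] [0.7556 0.3057 0.037 ]
bottle 0.93 [283.9 237.4] [ 0.7693 -0.1051  0.    ]
[[ 1.77358392e-03  9.65710289e-01  2.59616047e-01 -7.02373382e-02]
 [-1.58117331e-03 -2.59613423e-01  9.65711329e-01 -1.39810669e-01]
 [ 9.99997177e-01 -2.12326805e-03  1.06650915e-03 -4.62989616e-04]
 [ 0.00000000e+00  0.00000000e+00  0.00000000e+00  1.00000000e+00]] 0.022
```

View pics/top0.png

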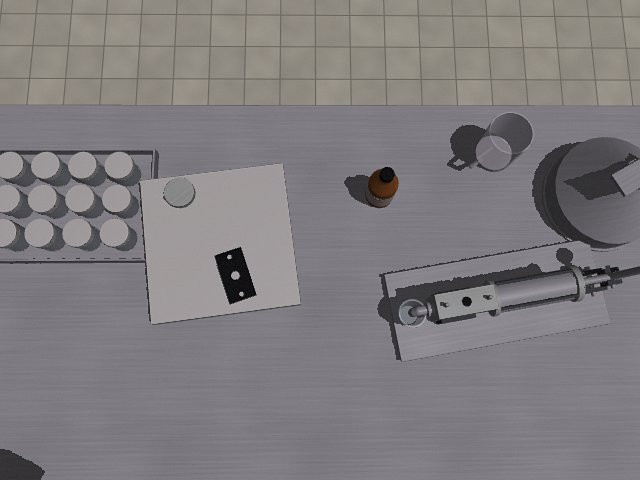

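View pics/side0.png

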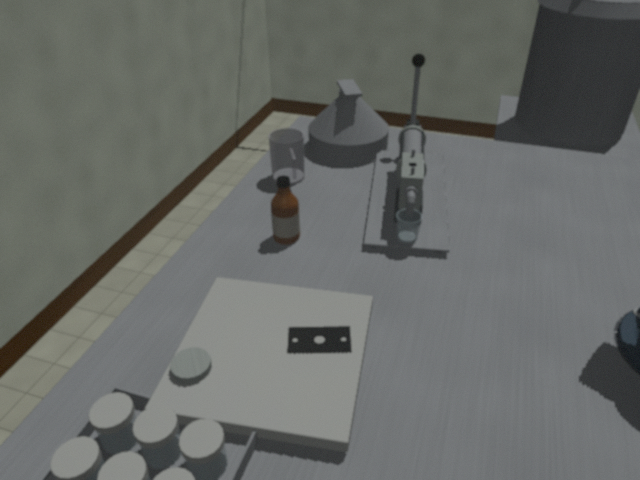

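Top view: gasket centre is at about (235,275), with holes at (229,257) and (241,294). The board's front edge runs (152,323)–(299,304). The seat is at about (467,301), with studs near (446,304) and (488,296). The side view agrees. Next I'll measure the poses from the image.

```bash
cat > b.py <<'E'
from h import *
im,K,Rc,o=cam("top")
g=cv2.cvtColor(im,cv2.COLOR_BGR2GRAY)
def warp(uvs,z): return np.array([ray(u,z,K,Rc,o)[:2] for u in uvs])
roi=np.zeros_like(g); roi[235:312,205:265]=1
c,_=cv2.findContours(((g<70)&(roi>0)).astype(np.uint8),cv2.RETR_EXTERNAL,cv2.CHAIN_APPROX_NONE)
c=max(c,key=cv2.contourArea)[:,0]; w=warp(c,.040)
r=cv2.minAreaRect((w*1000).astype(np.float32)); print("gasket rect",r)
# board front edge
m=(g>150).astype(np.uint8); pts=[]
for u in range(165,290,5):
    col=g[295:335,u].astype(float); d=np.diff(cv2.GaussianBlur(col[:,None],(1,3),0)[:,0]); pts.append((u,295.5+np.argmin(d)))
w=warp(pts,.037); p=np.polyfit(w[:,1],w[:,0],1); print("edge x=%.4f*y+%.4f"%tuple(p), "yaw",np.arctan(-p[0]),np.std(w[:,0]-np.polyval(p,w[:,1])))
cs=warp([(152,323),(299,304)],.037); print(cs,np.linalg.norm(cs[0]-cs[1]))
# seat: bright top face
roi=np.zeros_like(g); roi[270:330,425:500]=1
x=cv2.resize(im[265:335,395:515],None,fx=6,fy=6,interpolation=cv2.INTER_CUBIC)
y=cv2.resize(im[230:330,130:310],None,fx=4,fy=4,interpolation=cv2.INTER_CUBIC)
x=cv2.copyMakeBorder(x[:,:720],0,0,0,0,cv2.BORDER_CONSTANT); cv2.imwrite("pics/seat.png",x)
E
python3 b.py
```

```text
gasket rect ((586.85595703125, 192.43496704101562), (104.77686309814453, 56.7120361328125), 19.185564041137695)
edge x=-0.1308*y+0.5370 yaw 0.1300871527734706 0.0005697509661793709
[[0.4919746  0.3537735 ]
 [0.52778864 0.06289693]] 0.29307306431458635
```

View pics/seat.png

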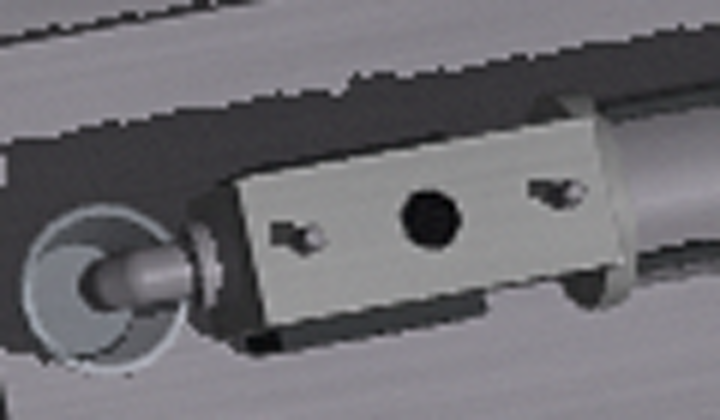

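```bash
cat > go.py <<'E'
from h import *
import sys
from scipy.spatial.transform import Rotation as Ro
def tgt(x,y,z,yaw):
    a=np.radians(yaw); X=np.array([np.cos(a),np.sin(a),0]); Y=np.array([0,0,-1.]); return np.array([x,y,z]),np.c_[X,Y,np.cross(X,Y)]
def plan(x,y,z,yaw):
    s=bot.read_state(); R=np.array(s["tcp_rot"]); p=np.array(s["position"]); P,T=tgt(x,y,z,yaw)
    d=R.T@(P-p)/.08; r=np.degrees(Ro.from_matrix(R.T@T).as_rotvec())/60
    print("t",s["time_s"],"p",p.round(4),"yaw",np.degrees(np.arctan2(R[1,0],R[0,0])).round(2),"down",R[:,1].round(3),"F",np.round(s["force"],2),"open",s["opening"])
    print("shift",d.round(3).tolist(),"turn",r.round(3).tolist())
if __name__=="__main__": plan(*map(float,sys.argv[1:]))
E
python3 go.py .587 .1924 .16 19.2
python3 - <<'E'
from h import *
im,K,Rc,o=cam("top")
f=lambda u,v,z: ray((395+u/6-.42,265+v/6-.42),z,K,Rc,o).round(4)
print("hole",f(430,219,.15))
for q in [(240,182),(592,118),(622,266),(268,326)]: print(f(*q,.15))
a,b=f(315,240,.1645),f(575,193,.1645); print(a,b,(a+b)/2,np.linalg.norm(a-b),np.degrees(np.arctan2(*(a-b)[[1,0]])))
E
```

```text
t 0.8 p [0.1599 0.6042 0.2446] yaw -14.83 down [ 0.  0. -1.] F [-0.13 -0.3   0.13] open 1.0007551900321823
shift [6.478, 1.057, -3.609] turn [-0.0, -0.567, 0.0]
hole [ 0.5218 -0.244   0.15  ]
[ 0.5334 -0.1867  0.15  ]
[ 0.5523 -0.2953  0.15  ]
[ 0.5073 -0.3016  0.15  ]
[ 0.49   -0.1932  0.15  ]
[ 0.5145 -0.2052  0.1645] [ 0.5281 -0.2841  0.1645] [ 0.5213  -0.24465  0.1645 ] 0.08006353726884671 99.77997522587894
```

Emit:
arm_command(translation=[[0.925,0,-0.516],[0.925,0,-0.516],[0.925,0,-0.516]], rotation=[[0,0,0],[0,0,0],[0,0,0]], grip=[0.5,0.5,0.5])

```text
time_s: 1.15
position: [0.2234, 0.5428, 0.2445]
tcp_rot: [[0.966, 0.001, 0.26], [-0.26, -0.002, 0.966], [0.001, -1.0, -0.002]]
force: [0.5, 0.8, 1.2]
opening: 0.812
```

Emit:
arm_command(translation=[[0.925,0,-0.516],[0.925,0,-0.516],[0.925,0,-0.516]], rotation=[[0,0,0],[0,0,0],[0,0,0]], grip=[0.5,0.5,0.5])

```text
time_s: 1.45
position: [0.2843, 0.4847, 0.2447]
tcp_rot: [[0.966, 0.001, 0.26], [-0.26, -0.001, 0.966], [0.001, -1.0, -0.0]]
force: [0.0, -0.0, 0.5]
opening: 0.535
```

Emit:
arm_command(translation=[[0.925,0,-0.516],[0.925,0,-0.516],[0.925,0,-0.516]], rotation=[[0,0,0],[0,0,0],[0,0,0]], grip=[0.5,0.5,0.5])

```text
time_s: 1.75
position: [0.3452, 0.4265, 0.2448]
tcp_rot: [[0.966, 0.001, 0.26], [-0.26, 0.0, 0.966], [0.001, -1.0, 0.001]]
force: [-0.4, -1.2, -0.6]
opening: 0.293
```

Emit:
arm_command(translation=[[0.925,0,-0.516],[0.925,0,-0.516],[0.925,0,-0.516]], rotation=[[0,0,0],[0,0,0],[0,0,0]], grip=[0.5,0.5,0.5])

```text
time_s: 2.05
position: [0.4063, 0.3681, 0.2448]
tcp_rot: [[0.966, 0.002, 0.259], [-0.259, 0.001, 0.966], [0.002, -1.0, 0.001]]
force: [-1.1, 0.8, -0.5]
opening: 0.258
```

Emit:
arm_command(translation=[[0.925,0,-0.516],[0.925,0,-0.516],[0.925,0,-0.516]], rotation=[[0,0,0],[0,0,0],[0,0,0]], grip=[0.5,0.5,0.5])

```text
time_s: 2.35
position: [0.4673, 0.3095, 0.2448]
tcp_rot: [[0.966, 0.002, 0.259], [-0.259, 0.001, 0.966], [0.002, -1.0, 0.001]]
force: [-0.2, 0.8, 0.2]
opening: 0.248
```

Emit:
arm_command(translation=[[0.925,0,-0.516],[0.925,0,-0.516],[0.925,0,-0.516]], rotation=[[0,0,0],[0,0,0],[0,0,0]], grip=[0.5,0.5,0.5])

```text
time_s: 2.65
position: [0.5283, 0.2507, 0.2447]
tcp_rot: [[0.966, 0.003, 0.259], [-0.259, 0.001, 0.966], [0.002, -1.0, 0.001]]
force: [0.1, -0.1, -0.3]
opening: 0.25
```

Emit:
arm_command(translation=[[0.925,0.8,-0.516],[0.925,0.8,-0.516],[0.925,0.8,-0.516],[0.925,0.8,-0.516],[0.925,0.8,-0.516]], rotation=[[0,-0.14,0],[0,-0.28,0],[0,-0.42,0],[0,-0.567,0],[0,-0.567,0]], grip=[0.5,0.5,0.5,0.5,0.5])

```text
time_s: 3.15
position: [0.5854, 0.1944, 0.1798]
tcp_rot: [[0.944, -0.002, -0.329], [0.329, 0.001, 0.944], [-0.002, -1.0, 0.002]]
force: [0.3, 0.4, 0.5]
opening: 0.252
```

```bash
python3 go.py .587 .1924 .12 19.2; python3 - <<'E'
from h import *
im,K,Rc,o=cam("wrist"); cv2.imwrite("pics/w1.png",im)
print(o,Rc.round(3).tolist(),K.tolist())
for t,z in [("gasket_center",.0385),("board_edge",.037)]:
    for r in models.spot_point("wrist",t)[:1]:
        uv=np.array(r["point"])*[640,480]; print(t,r["conf"],uv,ray(uv,z,K,Rc,o))
E
```

```text
t 3.15 p [0.5854 0.1944 0.1798] yaw 19.24 down [-0.002  0.001 -1.   ] F [0.3  0.4  0.51] open 0.2522576655617624
shift [0.013, 0.748, -0.032] turn [-0.002, 0.001, -0.002]
[0.51925779 0.17043605 0.31978305] [[-0.328, 0.913, 0.243], [0.945, 0.316, 0.087], [0.003, 0.259, -0.966]] [[393.6768874395248, 0.0, 326.9590399478633], [0.0, 393.6768874395248, 248.70228373362167], [0.0, 0.0, 1.0]]
gasket_center 0.55 [324.48  244.416] [0.58764912 0.19300875 0.0385    ]
board_edge 0.84 [383.616 152.208] [0.51170379 0.21046201 0.037     ]
```

View pics/w1.png

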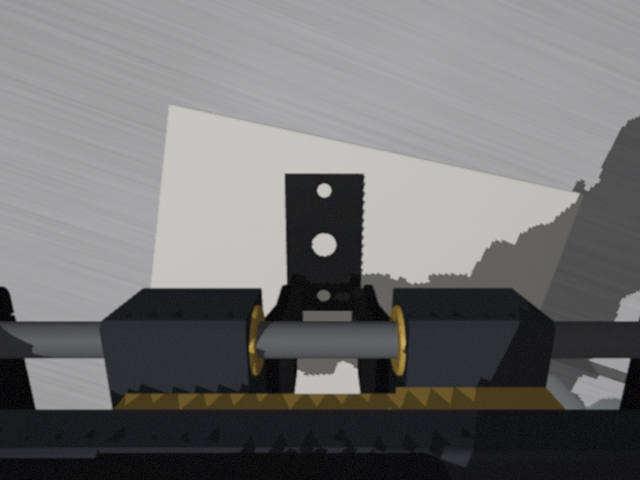

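Wrist view: the port is at (324,244) and the stud holes at (324,190) and (324,296), lined up with the tool. The front edge is at the top, and the position agrees with the top camera. Now descending.

Emit:
arm_command(translation=[[0.05,0.6,-0.024],[0.05,0.9,-0.024],[0.05,0.9,-0.024]], rotation=[[0,0,0],[0,0,0],[0,0,0]], grip=[0.5,0.5,0.5])

```text
time_s: 3.6
position: [0.5879, 0.1923, 0.1054]
tcp_rot: [[0.945, -0.008, -0.328], [0.328, -0.001, 0.945], [-0.008, -1.0, 0.002]]
force: [-0.1, -0.5, 0.7]
opening: 0.253
```

Emit:
arm_command(translation=[[0,0.25,0],[0,0.4,0],[0,0.4,0],[0,0.4,0],[0,0.4,0]], rotation=[[0,0,0],[0,0,0],[0,0,0],[0,0,0],[0,0,0]], grip=[0.5,0.5,0.5,0.5,0.5])

```text
time_s: 4.1
position: [0.5919, 0.192, 0.0778]
tcp_rot: [[0.944, 0.002, -0.329], [0.329, 0.0, 0.944], [0.002, -1.0, -0.0]]
force: [0.5, -0.1, 0.1]
opening: 0.253
```

Emit:
arm_command(translation=[[0,0.05,0],[0,0.05,0],[0,0.05,0]], rotation=[[0,0,0],[0,0,0],[0,0,0]], grip=[0.5,0.5,0.5])

```text
time_s: 4.4
position: [0.5911, 0.1917, 0.0727]
tcp_rot: [[0.944, 0.0, -0.329], [0.329, -0.0, 0.944], [0.0, -1.0, -0.0]]
force: [0.5, -0.6, -0.2]
opening: 0.25
```

```bash
python3 go.py .590 .194 .062 19.2
```

```text
t 4.4 p [0.5911 0.1917 0.0727] yaw 19.18 down [ 0. -0. -1.] F [ 0.53 -0.63 -0.23] open 0.25017293594731316
shift [-0.004, 0.133, 0.031] turn [0.0, -0.0, 0.0]
```

Emit:
arm_command(translation=[[0,0.05,0.02],[0,0.1,0.02],[0,0.1,0.02],[0,0.1,0.02]], rotation=[[0,0,0],[0,0,0],[0,0,0],[0,0,0]], grip=[0.5,0.5,0.5,0.5])

```text
time_s: 4.8
position: [0.5904, 0.1933, 0.0642]
tcp_rot: [[0.944, -0.001, -0.329], [0.329, -0.0, 0.944], [-0.001, -1.0, 0.0]]
force: [0.4, 0.0, 0.3]
opening: 0.25
```

Emit:
arm_command(translation=[[0,0.01,0],[0,0.02,0],[0,0.02,0],[0,0.02,0]], rotation=[[0,0,0],[0,0,0],[0,0,0],[0,0,0]], grip=[0.5,0.5,0.5,0.5])

```text
time_s: 5.2
position: [0.5906, 0.1933, 0.063]
tcp_rot: [[0.944, 0.0, -0.329], [0.329, -0.0, 0.944], [0.0, -1.0, -0.0]]
force: [-0.1, -0.8, -0.2]
opening: 0.253
```

Emit:
arm_command(translation=[[0,0.012,0],[0,0.012,0],[0,0.012,0]], rotation=[[0,0,0],[0,0,0],[0,0,0]], grip=[0.5,0.5,0.5])

```text
time_s: 5.5
position: [0.5908, 0.1933, 0.0625]
tcp_rot: [[0.944, 0.001, -0.329], [0.329, 0.0, 0.944], [0.001, -1.0, -0.0]]
force: [-1.4, 0.2, 4.3]
opening: 0.247
```

Emit:
arm_command(translation=[[0,0.006,0],[0,0.006,0],[0,0.006,0]], rotation=[[0,0,0],[0,0,0],[0,0,0]], grip=[0.5,0.5,0.5])

```text
time_s: 5.8
position: [0.5908, 0.1933, 0.0624]
tcp_rot: [[0.944, 0.001, -0.329], [0.329, 0.0, 0.944], [0.001, -1.0, -0.0]]
force: [-0.8, -0.9, 7.1]
opening: 0.248
```

Emit:
arm_command(translation=[[-0.03,0,0.006],[-0.06,0,0.012],[-0.09,0,0.019],[-0.122,0,0.025],[-0.122,0,0.025]], rotation=[[0,0,0],[0,0,0],[0,0,0],[0,0,0],[0,0,0]], grip=[0.5,0.5,0.5,0.5,0.5])

```text
time_s: 6.3
position: [0.5818, 0.1921, 0.0624]
tcp_rot: [[0.944, 0.003, -0.329], [0.329, 0.0, 0.944], [0.003, -1.0, -0.001]]
force: [0.0, -0.3, 5.7]
opening: 0.248
```

```bash
cat > meas.py <<'E'
from h import *
s=bot.read_state(); print(s["time_s"],np.round(s["position"],4),np.round(s["force"],1))
im,K,Rc,o=cam("wrist")
for r in models.spot_point("wrist","gasket_center")[:1]:
    uv=np.array(r["point"])*[640,480]; print(r["conf"],uv,ray(uv,.0385,K,Rc,o).round(4))
im,K,Rc,o=cam("top")
for r in models.spot_point("top","gasket_center")[:1]:
    uv=np.array(r["point"])*[640,480]; print(r["conf"],uv,ray(uv,.0385,K,Rc,o).round(4))
E
python3 meas.py
```

```text
6.3 [0.5818 0.1921 0.0624] [ 0.  -0.3  5.7]
```

Emit:
arm_command(translation=[[-0.05,0,0.01],[-0.1,0,0.02],[-0.15,0,0.03],[-0.2,0,0.04],[-0.2,0,0.04]], rotation=[[0,0.03,0],[0,0.06,0],[0,0.08,0],[0,0.1,0],[0,0.1,0]], grip=[0.5,0.5,0.5,0.5,0.5])

```text
time_s: 7.0
position: [0.5653, 0.1898, 0.0624]
tcp_rot: [[0.974, 0.002, -0.228], [0.228, 0.0, 0.974], [0.002, -1.0, -0.0]]
force: [0.4, -0.4, 7.5]
opening: 0.249
```

```bash
python3 meas.py; python3 -c "
from h import *
im,K,Rc,o=cam('wrist'); cv2.imwrite('pics/w2.png',im)
print(ray((324,30),.04,K,Rc,o))"
```

```text
7.0 [0.5653 0.1898 0.0624] [ 0.4 -0.4  7.5]
[0.45778228 0.16315648 0.04      ]
```

View pics/w2.png

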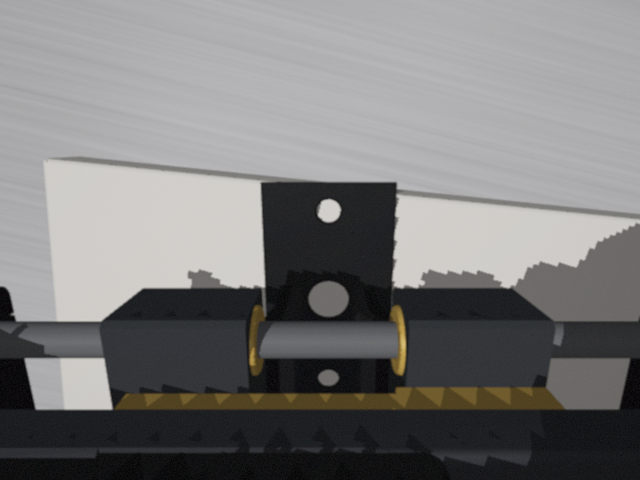

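Wrist view: the gasket follows the fingers and turns with them. The port is at (329,299) and the front hole at (329,211), with its front end now right at the edge. Continuing the slide for about 34 mm.

Emit:
arm_command(translation=[[-0.06,0,0.006],[-0.12,0,0.012],[-0.18,0,0.018],[-0.23,0,0.023],[-0.23,0,0.023]], rotation=[[0,0.03,0],[0,0.05,0],[0,0.08,0],[0,0.095,0],[0,0.095,0]], grip=[0.5,0.5,0.5,0.5,0.5])

```text
time_s: 7.75
position: [0.5469, 0.1874, 0.0624]
tcp_rot: [[0.992, 0.003, -0.13], [0.13, 0.0, 0.992], [0.003, -1.0, 0.0]]
force: [0.4, 0.2, 7.0]
opening: 0.251
```

Emit:
arm_command(translation=[[-0.05,0,0],[-0.1,0,0],[-0.15,0,0],[-0.2,0,0],[-0.2,0,0]], rotation=[[0,0,0],[0,0,0],[0,0,0],[0,0,0],[0,0,0]], grip=[0.5,0.5,0.5,0.5,0.5])

```text
time_s: 8.25
position: [0.5312, 0.1854, 0.0624]
tcp_rot: [[0.991, 0.003, -0.13], [0.13, 0.0, 0.991], [0.003, -1.0, 0.0]]
force: [-1.0, 0.0, 7.4]
opening: 0.249
```

```bash
python3 go.py .54 .19 .16 7.45; python3 -c "
from h import *
im,K,Rc,o=cam('wrist'); cv2.imwrite('pics/w3.png',im); np.savez('w3',K=K,Rc=Rc,o=o)"
```

```text
t 8.25 p [0.5312 0.1854 0.0624] yaw 7.49 down [ 0.003  0.    -1.   ] F [-1.01  0.    7.45] open 0.24903534000550592
shift [0.12, -1.219, 0.043] turn [-0.0, 0.001, 0.003]
```

View pics/w3.png

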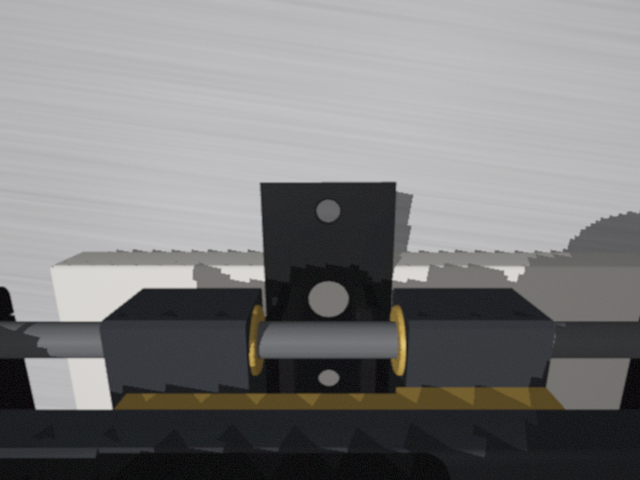

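Wrist view: the port is at (328,299) and the front hole at (328,211). The plate end is at row 183 and the board edge at about row 266, so the overhang is about 37 mm. Lifting straight off.

Emit:
arm_command(translation=[[0,-0.1,0],[0,-0.3,0],[0,-0.6,0],[0,-0.6,0]], rotation=[[0,0,0],[0,0,0],[0,0,0],[0,0,0]], grip=[0.5,0.5,-0.5,-1])

```text
time_s: 8.7
position: [0.5318, 0.1855, 0.1118]
tcp_rot: [[0.991, 0.005, -0.13], [0.13, 0.001, 0.991], [0.005, -1.0, 0.0]]
force: [0.2, 0.4, 0.1]
opening: 0.357
```

```bash
python3 - <<'E'
from h import *
d=np.load('w3.npz'); f=lambda u,v,z:ray((u,v),z,d['K'],d['Rc'],d['o'])
n=np.array([np.cos(.13),np.sin(.13)])
for nm,p in [("port",f(328.5,299,.04)),("hole",f(328,211,.04)),("end",f(328,183,.04)),("edgeL",f(150,266,.037)),("edgeR",f(480,266,.037))]: print(nm,p.round(4),(p[:2]@n).round(4))
print("edge top cam",(np.array([.537-.1308*.19,.19])@n).round(4))
im,K,Rc,o=cam("wrist"); r=models.spot_point("wrist","gasket_center")
if r:
    uv=np.array(r[0]["point"])*[640,480]; print(r[0]["conf"],uv,ray(uv,.0385,K,Rc,o).round(4))
cv2.imwrite("pics/w4.png",im)
g=cv2.cvtColor(im,cv2.COLOR_BGR2GRAY); print(g[100:290:6,328])
E
python3 go.py .489 .182 .08 7.45
```

```text
port [0.5276 0.1851 0.04  ] 0.5471
hole [0.4887 0.1798 0.04  ] 0.5078
end [0.4772 0.1783 0.04  ] 0.4963
edgeL [0.5234 0.1054 0.037 ] 0.5327
edgeR [0.5048 0.2493 0.037 ] 0.5329
edge top cam 0.5325
0.55 [327.872 262.416] [0.5272 0.185  0.0385]
[181 183 183 184 184 179 179 181 182 182 183 184  68  36  47  93  96  72
  34  38  36  34  38  36  37 194 208 112 127 112  21  14]
t 8.8 p [0.5302 0.1852 0.1097] yaw 7.5 down [ 0.  0. -1.] F [-0.74 -0.6   0.25] open 0.4410877025303817
shift [-0.516, 0.371, 0.027] turn [0.0, 0.001, 0.0]
```

Emit:
arm_command(translation=[[-0.46,0.1,0],[-0.46,0.25,0],[-0.46,0.25,0],[-0.46,0.25,0],[-0.46,0.25,0]], rotation=[[0,0,0],[0,0,0],[0,0,0],[0,0,0],[0,0,0]], grip=[-1,-1,-1,-1,-1])

```text
time_s: 9.3
position: [0.4951, 0.1805, 0.0895]
tcp_rot: [[0.991, 0.001, -0.13], [0.13, 0.0, 0.991], [0.001, -1.0, -0.0]]
force: [0.6, -0.2, 0.6]
opening: 0.894
```

```bash
python3 go.py .4939 .1805 .043 7.7
```

```text
t 9.3 p [0.4951 0.1805 0.0895] yaw 7.49 down [ 0.001  0.    -1.   ] F [ 0.55 -0.16  0.57] open 0.8935143878384255
shift [-0.016, 0.581, 0.002] turn [0.0, -0.004, 0.001]
```

Emit:
arm_command(translation=[[-0.015,0,0],[-0.015,0.2,0],[-0.015,0.4,0],[-0.015,0.58,0],[-0.015,0.58,0]], rotation=[[0,-0.004,0],[0,-0.004,0],[0,-0.004,0],[0,-0.004,0],[0,-0.004,0]], grip=[-1,-1,-1,-1,-1])

```text
time_s: 9.8
position: [0.4921, 0.1801, 0.0419]
tcp_rot: [[0.991, -0.003, -0.135], [0.135, -0.0, 0.991], [-0.003, -1.0, -0.0]]
force: [0.3, -0.7, 0.0]
opening: 0.998
```

Emit:
arm_command(translation=[[0,0,0],[0,0,0],[0,0,0],[0,0,0],[0,0,0]], rotation=[[0,0,0],[0,0,0],[0,0,0],[0,0,0],[0,0,0]], grip=[-0.6,-0.4,-0.2,-0.1,0])

```text
time_s: 10.3
position: [0.4929, 0.1803, 0.0435]
tcp_rot: [[0.991, 0.001, -0.135], [0.135, 0.0, 0.991], [0.001, -1.0, 0.0]]
force: [-0.6, -0.1, 0.6]
opening: 0.634
```

Emit:
arm_command(translation=[[0,0,0],[0,0,0],[0,0,0],[0,0,0],[0,0,0]], rotation=[[0,0,0],[0,0,0],[0,0,0],[0,0,0],[0,0,0]], grip=[1,1,1,1,1])

```text
time_s: 10.8
position: [0.4929, 0.1803, 0.0432]
tcp_rot: [[0.991, 0.001, -0.135], [0.135, 0.0, 0.991], [0.001, -1.0, 0.0]]
force: [0.6, 0.6, 2.8]
opening: 0.628
```

```bash
python3 go.py .4939 .1805 .1 7.7
```

```text
t 10.8 p [0.4929 0.1803 0.0432] yaw 7.73 down [ 0.001  0.    -1.   ] F [0.64 0.64 2.84] open 0.6281443524504
shift [0.013, -0.709, 0.001] turn [-0.0, 0.001, 0.001]
```

The opening stopped at about 55 mm, which matches the 56 mm plate held by its sides. Lifting.

Emit:
arm_command(translation=[[0,-0.1,0],[0,-0.3,0],[0,-0.6,0],[0,-0.9,0],[0,-0.9,0]], rotation=[[0,0,0],[0,0,0],[0,0,0],[0,0,0],[0,0,0]], grip=[1,1,1,1,1])

```text
time_s: 11.3
position: [0.4943, 0.1806, 0.1179]
tcp_rot: [[0.991, 0.006, -0.135], [0.135, 0.001, 0.991], [0.006, -1.0, -0.0]]
force: [0.7, 0.3, -1.2]
opening: 0.632
```

Emit:
arm_command(translation=[[0,-0.3,0],[0,-0.6,0],[0,-0.95,0],[0,-0.95,0],[0,-0.95,0]], rotation=[[0,0,0],[0,0,0],[0,0,0],[0,0,0],[0,0,0]], grip=[1,1,1,1,1])

```text
time_s: 11.8
position: [0.4923, 0.1802, 0.1908]
tcp_rot: [[0.991, -0.0, -0.135], [0.135, -0.0, 0.991], [-0.0, -1.0, -0.0]]
force: [-0.4, -0.0, -0.3]
opening: 0.631
```

```bash
python3 go.py .4939 .1805 .23 7.7; python3 -c "
from h import *
im,K,Rc,o=cam('wrist'); im2,*_=cam('side')
cv2.imwrite('pics/w5.png',np.hstack([cv2.resize(im,(400,300)),cv2.resize(im2[150:420,180:540],(400,300))])); cv2.imwrite('pics/w5full.png',im)
s=bot.read_state(); np.savez('w5',K=K,Rc=Rc,o=o)"
```

```text
t 11.8 p [0.4923 0.1802 0.1908] yaw 7.73 down [-0. -0. -1.] F [-0.39 -0.02 -0.31] open 0.6305757816977015
shift [0.02, -0.49, 0.001] turn [0.0, 0.001, -0.0]
```

View pics/w5.png

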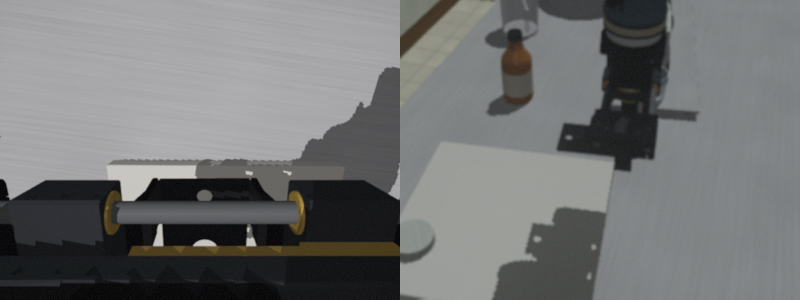

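Held: the side crop shows the plate sticking out of the grip and roughly level. In the wrist view the front hole is at about (326,313) and the port at about (326,389). Now measuring the plate in the tool frame.

```bash
cat > held.py <<'E'
from h import *
import sys
im=cv2.imread(sys.argv[1]); d=np.load(sys.argv[2]); K,Rc,o=d['K'],d['Rc'],d['o']
H=np.array(eyes.capture("wrist")["hand_eye"])
g=cv2.cvtColor(im,cv2.COLOR_BGR2GRAY)
b=(g[290:410,270:390]>110).astype(np.uint8)
n,l,st,c=cv2.connectedComponentsWithStats(b)
def tool(uv,h): # plane tool y=h
    r=H[:3,:3]@np.linalg.inv(K)@np.array([*uv,1.]); return H[:3,3]+r*(h-H[1,3])/r[1]
for i in range(1,n):
    if st[i,4]>30:
        uv=c[i]+[270,290]; print(st[i],uv.round(1),(tool(uv,.0032)*1000).round(1))
E
python3 held.py pics/w5full.png w5.npz; python3 -c "
import cv2; im=cv2.imread('pics/w5full.png'); cv2.imwrite('pics/c.png',cv2.resize(im[280:410,230:430],None,fx=4,fy=4))"
```

```text
[ 39  93  38  12 327] [327.7 389.2] [28.7  3.2 -0.3]
```

View pics/c.png

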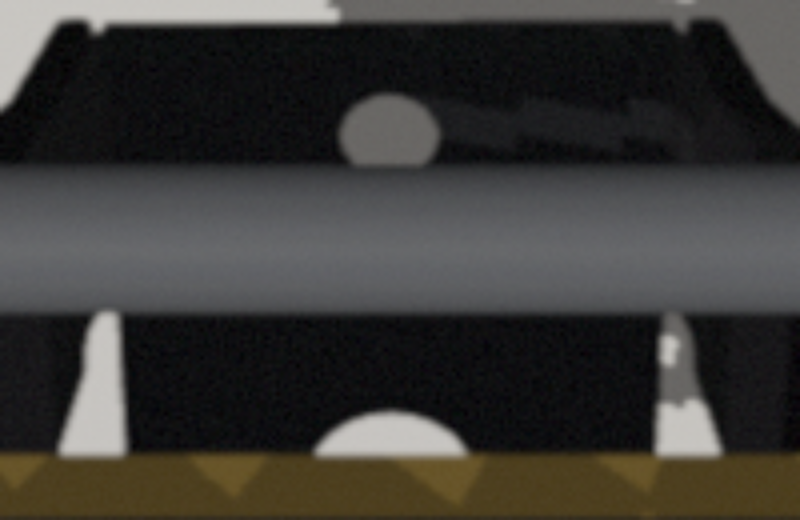

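```bash
cat > fit.py <<'E'
from h import *
from scipy.optimize import least_squares
K=np.load('w5.npz')['K']; H=np.array(eyes.capture("wrist")["hand_eye"])
Hi=np.linalg.inv(H)
v=[285.8,314.2,382.9]; s=[-52,-40,-9.]   # end, hole, port near rim (top face)
def pr(p): q=K@(Hi[:3,:3]@p+Hi[:3,3]); return q[:2]/q[2]
def pt(cx,h,a,s): # s along plate from centre
    t=(s+34)/1000; return np.array([cx-.034+t*np.cos(a),h+t*np.sin(a),0])
for h in (.0017,.0032,.0047):
    r=least_squares(lambda q:[pr(pt(q[0],h,q[1],si))[1]-vi for si,vi in zip(s,v)],[.034,0.])
    print(h,"centre x",r.x[0].round(4),"pitch(down+) deg",np.degrees(r.x[1]).round(2),r.fun.round(2))
print("u->z", [(np.round(pr(np.array([-.006,.0032,z])),1)).tolist() for z in (-.001,0,.001)])
E
python3 fit.py
```

```text
0.0017 centre x 0.0341 pitch(down+) deg 1.58 [-0.13  0.17 -0.03]
0.0032 centre x 0.0348 pitch(down+) deg 0.56 [-0.08  0.1  -0.02]
0.0047 centre x 0.0355 pitch(down+) deg -0.49 [-0.02  0.03 -0.01]
u->z [[325.7, 312.3], [328.3, 312.3], [330.8, 312.3]]
```

```bash
python3 - <<'E'
from go import *
s=bot.read_state(); p=np.array(s["position"]); R=np.array(s["tcp_rot"]); print(s["joint_positions"])
A=np.array([*p,7.73]); B=np.array([.5335,-.313,.25,-80.2]); N=7
for i in range(1,N+1):
    w=A+(B-A)*i/N; P,T=tgt(*w); d=R.T@(P-p)/.08; r=np.degrees(Ro.from_matrix(R.T@T).as_rotvec())/60
    print(d.round(3).tolist(),r.round(3).tolist()); p,R=P,T
E
```

```text
[ 7.87785413e+00  2.69394709e+01  9.96939448e+01 -8.70837404e-04
  5.35568867e+01 -8.98474253e+01]
[-0.045, -0.108, -0.883] [0.0, 0.209, -0.003]
[0.149, -0.108, -0.871] [0.0, 0.209, 0.0]
[0.335, -0.108, -0.818] [0.0, 0.209, 0.0]
[0.504, -0.108, -0.726] [0.0, 0.209, 0.0]
[0.65, -0.108, -0.599] [0.0, 0.209, 0.0]
[0.765, -0.108, -0.443] [0.0, 0.209, 0.0]
[0.843, -0.108, -0.266] [0.0, 0.209, 0.0]
```

Emit:
arm_command(translation=[[-0.02,-0.05,-0.45],[-0.045,-0.108,-0.883],[-0.045,-0.108,-0.883],[-0.045,-0.108,-0.883]], rotation=[[0,0.1,0],[0,0.209,0],[0,0.209,0],[0,0.209,0]], grip=[1,1,1,1])

```text
time_s: 12.4
position: [0.4983, 0.1093, 0.199]
tcp_rot: [[0.996, -0.002, 0.085], [-0.085, 0.0, 0.996], [-0.002, -1.0, 0.0]]
force: [-1.0, 0.2, -1.5]
opening: 0.636
```

Emit:
arm_command(translation=[[0.07,-0.05,-0.43],[0.149,-0.108,-0.871],[0.149,-0.108,-0.871],[0.149,-0.108,-0.871]], rotation=[[0,0.1,0],[0,0.209,0],[0,0.209,0],[0,0.209,0]], grip=[1,1,1,1])

```text
time_s: 12.8
position: [0.5043, 0.0398, 0.2079]
tcp_rot: [[0.955, -0.001, 0.298], [-0.298, 0.001, 0.955], [-0.001, -1.0, 0.0]]
force: [0.6, 0.3, -0.6]
opening: 0.631
```

Emit:
arm_command(translation=[[0.17,-0.05,-0.41],[0.335,-0.108,-0.818],[0.335,-0.108,-0.818],[0.335,-0.108,-0.818]], rotation=[[0,0.1,0],[0,0.209,0],[0,0.209,0],[0,0.209,0]], grip=[1,1,1,1])

```text
time_s: 13.2
position: [0.5103, -0.03, 0.2166]
tcp_rot: [[0.868, -0.001, 0.497], [-0.497, 0.001, 0.868], [-0.002, -1.0, 0.0]]
force: [0.9, -0.3, -0.4]
opening: 0.628
```

Emit:
arm_command(translation=[[0.25,-0.05,-0.36],[0.504,-0.108,-0.726],[0.504,-0.108,-0.726],[0.504,-0.108,-0.726]], rotation=[[0,0.1,0],[0,0.209,0],[0,0.209,0],[0,0.209,0]], grip=[1,1,1,1])

```text
time_s: 13.6
position: [0.5163, -0.1, 0.2252]
tcp_rot: [[0.74, -0.002, 0.673], [-0.673, 0.002, 0.74], [-0.002, -1.0, 0.0]]
force: [-0.2, 1.3, -0.6]
opening: 0.629
```

Emit:
arm_command(translation=[[0.32,-0.05,-0.3],[0.65,-0.108,-0.599],[0.65,-0.108,-0.599],[0.65,-0.108,-0.599]], rotation=[[0,0.1,0],[0,0.209,0],[0,0.209,0],[0,0.209,0]], grip=[1,1,1,1])

```text
time_s: 14.0
position: [0.5223, -0.1701, 0.2337]
tcp_rot: [[0.576, -0.002, 0.817], [-0.817, 0.002, 0.576], [-0.003, -1.0, -0.0]]
force: [0.3, 0.2, -0.1]
opening: 0.628
```

Emit:
arm_command(translation=[[0.38,-0.05,-0.22],[0.765,-0.108,-0.443],[0.765,-0.108,-0.443],[0.765,-0.108,-0.443]], rotation=[[0,0.1,0],[0,0.209,0],[0,0.209,0],[0,0.209,0]], grip=[1,1,1,1])

```text
time_s: 14.4
position: [0.5284, -0.2404, 0.2423]
tcp_rot: [[0.385, -0.002, 0.923], [-0.923, 0.002, 0.385], [-0.003, -1.0, -0.001]]
force: [0.8, 0.0, -0.3]
opening: 0.632
```

Emit:
arm_command(translation=[[0.42,-0.05,-0.13],[0.843,-0.108,-0.266],[0.843,-0.108,-0.266],[0.843,-0.108,-0.266],[0.843,-0.108,-0.266]], rotation=[[0,0.1,0],[0,0.209,0],[0,0.209,0],[0,0.209,0],[0,0.209,0]], grip=[1,1,1,1,1])

```text
time_s: 14.9
position: [0.5345, -0.3101, 0.2509]
tcp_rot: [[0.176, -0.002, 0.984], [-0.984, 0.003, 0.176], [-0.003, -1.0, -0.002]]
force: [-0.1, -0.5, 0.1]
opening: 0.632
```

```bash
python3 go.py .5335 -.313 .25 -80.2; python3 -c "
from h import *
im,K,Rc,o=cam('wrist'); s=bot.read_state(); cv2.imwrite('pics/w6.png',im); np.savez('w6',K=K,Rc=Rc,o=o,R=s['tcp_rot'],p=s['position'])"
```

```text
t 14.9 p [ 0.5345 -0.3101  0.2509] yaw -79.87 down [-0.002  0.003 -1.   ] F [-0.1  -0.45  0.06] open 0.6324194372074453
shift [0.034, 0.011, -0.019] turn [0.001, 0.005, -0.003]
```

View pics/w6.png

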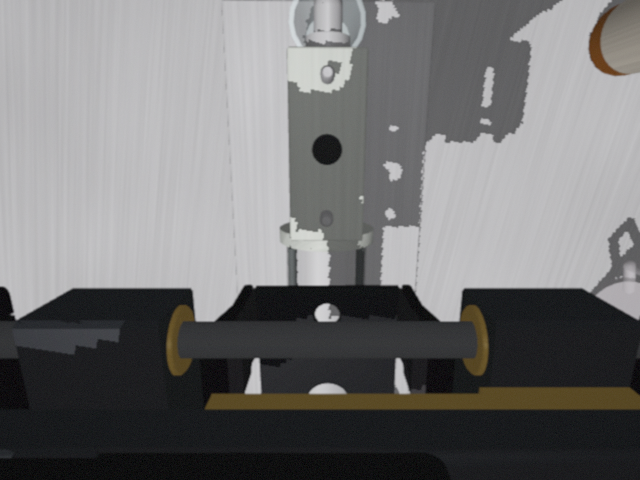

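Wrist view: seat port at (327,149), studs at (327,73) and (326,218), block running rows 47–240. The plate is held below, with its hole at (327,313). Refining the seat centre.

```bash
cat > seat.py <<'E'
from go import *
d=np.load('w6.npz'); K,Rc,o,R,p=[d[k] for k in('K','Rc','o','R','p')]
im=cv2.imread('pics/w6.png'); g=cv2.cvtColor(im,cv2.COLOR_BGR2GRAY)
sub=(g[128:172,305:350]<60).astype(np.uint8); n,l,st,c=cv2.connectedComponentsWithStats(sub)
i=1+np.argmax(st[1:,4]); uv=c[i]+[305,128]; S=ray(uv,.15,K,Rc,o); print("port",st[i],uv.round(1),S.round(4))
L=[];Rr=[]
for v in range(95,210,5):
    row=cv2.GaussianBlur(g[v:v+1].astype(np.float32),(5,1),0)[0]; gr=np.abs(np.diff(row))
    L.append(ray((280.5+np.argmax(gr[280:300]),v),.15,K,Rc,o)); Rr.append(ray((355.5+np.argmax(gr[355:375]),v),.15,K,Rc,o))
L=np.array(L);Rr=np.array(Rr); 
for e in(L,Rr):
    q=np.polyfit(e[:,1],e[:,0],1); print("edge yaw",np.degrees(np.arctan(q[0])), "x at port y",np.polyval(q,S[1]),np.std(e[:,0]-np.polyval(q,e[:,1])))
for uv in[(327.5,71),(326.5,216)]:
    print("stud tip",uv,ray(uv,.1665,K,Rc,o).round(4))
T=R.T@(S-p); print("port in tool",T.round(4))
cv2.imwrite('pics/c2.png',cv2.resize(im[40:245,265:390],None,fx=4.5,fy=2.9,interpolation=cv2.INTER_CUBIC))
E
python3 seat.py
```

```text
port [  7   7  30  30 688] [326.6 149.1] [ 0.5228 -0.2439  0.15  ]
edge yaw -9.642677749379365 x at port y 0.49974856378979726 0.00017466154657196236
edge yaw -9.868411173867392 x at port y 0.544893166662471 0.00030469401832206163
stud tip (327.5, 71) [ 0.5163 -0.2044  0.1665]
stud tip (326.5, 216) [ 0.5293 -0.2806  0.1665]
port in tool [-6.720e-02  1.012e-01  1.000e-04]
```

View pics/c2.png

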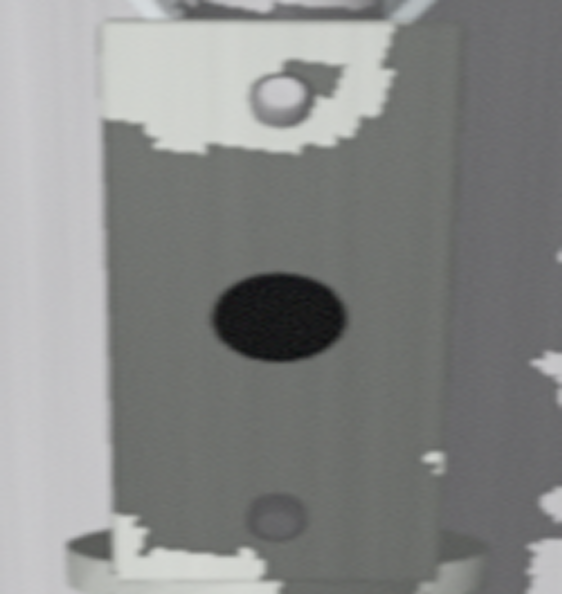

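```bash
python3 go.py .5169 -.2093 .2 -80.25
```

```text
t 14.95 p [ 0.5346 -0.3103  0.251 ] yaw -79.88 down [-0.002  0.002 -1.   ] F [ 0.09  0.01 -0.05] open 0.6302823257898138
shift [-1.28, 0.641, 0.004] turn [0.001, 0.006, -0.002]
```

Emit:
arm_command(translation=[[-0.3,0,0],[-0.64,0,0.002],[-0.64,0,0.002],[-0.64,0,0.002]], rotation=[[0,0.006,0],[0,0.006,0],[0,0.006,0],[0,0.006,0]], grip=[1,1,1,1])

```text
time_s: 15.35
position: [0.5264, -0.2609, 0.2517]
tcp_rot: [[0.169, -0.0, 0.986], [-0.986, -0.0, 0.169], [0.0, -1.0, -0.0]]
force: [0.6, -0.6, -0.9]
opening: 0.632
```

Emit:
arm_command(translation=[[-0.3,0.2,0],[-0.64,0.4,0.002],[-0.64,0.64,0.002],[-0.64,0.64,0.002],[-0.64,0.64,0.002]], rotation=[[0,0,0],[0,0,0],[0,0,0],[0,0,0],[0,0,0]], grip=[1,1,1,1,1])

```text
time_s: 15.85
position: [0.5186, -0.2127, 0.2006]
tcp_rot: [[0.167, 0.0, 0.986], [-0.986, -0.001, 0.167], [0.001, -1.0, 0.0]]
force: [0.3, -0.1, 0.5]
opening: 0.628
```

```bash
python3 go.py .5169 -.2093 .18 -80.25
```

```text
t 15.85 p [ 0.5186 -0.2127  0.2006] yaw -80.41 down [ 0.    -0.001 -1.   ] F [ 0.26 -0.1   0.51] open 0.6282111232896278
shift [-0.045, 0.257, -0.013] turn [-0.0, -0.003, 0.001]
```

Emit:
arm_command(translation=[[-0.045,0.1,-0.013],[-0.045,0.26,-0.013],[-0.045,0.26,-0.013],[-0.045,0.26,-0.013],[-0.045,0.26,-0.013]], rotation=[[0,-0.003,0],[0,-0.003,0],[0,-0.003,0],[0,-0.003,0],[0,-0.003,0]], grip=[1,1,1,1,1])

```text
time_s: 16.35
position: [0.5165, -0.2088, 0.1797]
tcp_rot: [[0.17, 0.0, 0.986], [-0.986, -0.0, 0.17], [0.0, -1.0, 0.0]]
force: [0.6, -0.1, -0.7]
opening: 0.63
```

```bash
python3 go.py .5169 -.2093 .175 -80.25; python3 -c "
from h import *
im,K,Rc,o=cam('wrist'); a=im[280:410,230:430]; s,*_=cam('side'); t,*_=cam('top')
cv2.imwrite('pics/w7.png',np.vstack([cv2.resize(a,(460,299),interpolation=cv2.INTER_CUBIC),cv2.resize(s[90:220,340:540],(460,299),interpolation=cv2.INTER_CUBIC)]))"
```

```text
t 16.35 p [ 0.5165 -0.2088  0.1797] yaw -80.24 down [ 0. -0. -1.] F [ 0.59 -0.09 -0.71] open 0.6300569586042002
shift [0.007, 0.059, 0.004] turn [-0.0, 0.0, 0.0]
```

View pics/w7.png

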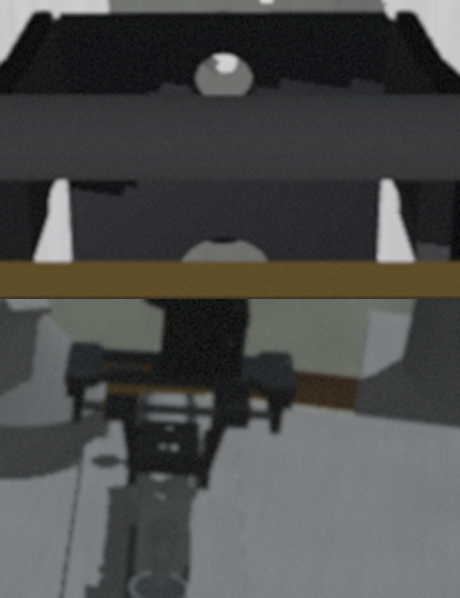

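Wrist crop: the near hole is centred at (223,77) over the lit patch of seat, with the seat port's rim just visible. Alignment looks plausible, so I'm lowering in small steps and watching the force.

Emit:
arm_command(translation=[[0.005,0.05,0.004],[0.005,0.1,0.004],[0.005,0.14,0.004],[0.005,0.14,0.004]], rotation=[[0,0,0],[0,0,0],[0,0,0],[0,0,0]], grip=[1,1,1,1])

```text
time_s: 16.9
position: [0.5163, -0.2086, 0.1677]
tcp_rot: [[0.17, -0.001, 0.985], [-0.985, 0.001, 0.17], [-0.001, -1.0, -0.001]]
force: [-0.1, 0.2, -0.3]
opening: 0.632
```

```bash
python3 go.py .5169 -.2093 .164 -80.25; python3 -c "
from rig import bot; print(bot.read_state()['moment'])"
```

```text
t 16.9 p [ 0.5163 -0.2086  0.1677] yaw -80.22 down [-0.001  0.001 -1.   ] F [-0.11  0.23 -0.31] open 0.6322137311080336
shift [0.01, 0.046, 0.006] turn [0.001, 0.0, -0.001]
[-0.10161852  0.00858506 -0.04800768]
```

Emit:
arm_command(translation=[[0.005,0.025,0.003],[0.005,0.05,0.003],[0.005,0.05,0.003]], rotation=[[0,0,0],[0,0,0],[0,0,0]], grip=[1,1,1])

```text
time_s: 17.2
position: [0.5169, -0.2092, 0.1641]
tcp_rot: [[0.17, -0.0, 0.985], [-0.985, 0.0, 0.17], [-0.0, -1.0, -0.0]]
force: [-0.1, -0.6, 0.0]
opening: 0.631
```

Emit:
arm_command(translation=[[0,0.025,0],[0,0.05,0],[0,0.05,0]], rotation=[[0,0,0],[0,0,0],[0,0,0]], grip=[1,1,1])

```text
time_s: 17.5
position: [0.517, -0.2092, 0.1601]
tcp_rot: [[0.17, -0.0, 0.985], [-0.985, 0.0, 0.17], [-0.0, -1.0, -0.0]]
force: [-0.3, -0.2, 0.1]
opening: 0.632
```

Emit:
arm_command(translation=[[0,0.018,0],[0,0.035,0],[0,0.035,0]], rotation=[[0,0,0],[0,0,0],[0,0,0]], grip=[1,1,1])

```text
time_s: 17.8
position: [0.517, -0.2092, 0.1574]
tcp_rot: [[0.17, -0.0, 0.985], [-0.985, 0.0, 0.17], [-0.0, -1.0, -0.0]]
force: [0.0, 0.9, -0.4]
opening: 0.63
```

Emit:
arm_command(translation=[[0,0.01,0],[0,0.01,0],[0,0.01,0]], rotation=[[0,0,0],[0,0,0],[0,0,0]], grip=[1,1,1])

```text
time_s: 18.1
position: [0.517, -0.2093, 0.1568]
tcp_rot: [[0.17, -0.0, 0.985], [-0.985, -0.0, 0.17], [0.0, -1.0, -0.0]]
force: [-0.7, 0.1, -0.1]
opening: 0.629
```

Emit:
arm_command(translation=[[0,0.01,0],[0,0.01,0],[0,0.01,0]], rotation=[[0,0,0],[0,0,0],[0,0,0]], grip=[1,1,1])

```text
time_s: 18.4
position: [0.5171, -0.2093, 0.1565]
tcp_rot: [[0.17, 0.0, 0.985], [-0.985, -0.0, 0.17], [0.0, -1.0, 0.0]]
force: [-2.0, 1.3, 4.3]
opening: 0.633
```

Emit:
arm_command(translation=[[0,0.008,0],[0,0.008,0],[0,0.008,0]], rotation=[[0,0,0],[0,0,0],[0,0,0]], grip=[1,1,1])

```text
time_s: 18.7
position: [0.5171, -0.2093, 0.1565]
tcp_rot: [[0.17, 0.0, 0.985], [-0.985, -0.0, 0.17], [0.0, -1.0, 0.0]]
force: [-3.6, 1.4, 9.2]
opening: 0.63
```

Contact at TCP z = 0.1565, which is the predicted home height. Releasing and lifting clear.

Emit:
arm_command(translation=[[0,-0.005,0],[0,-0.01,0],[0,-0.01,0],[0,-0.01,0],[0,-0.01,0]], rotation=[[0,0,0],[0,0,0],[0,0,0],[0,0,0],[0,0,0]], grip=[-0.4,-0.6,-0.9,-0.9,-0.9])

```text
time_s: 19.2
position: [0.5171, -0.2093, 0.1559]
tcp_rot: [[0.17, -0.0, 0.985], [-0.985, 0.0, 0.17], [-0.0, -1.0, -0.0]]
force: [0.2, -0.1, 0.6]
opening: 0.926
```

Emit:
arm_command(translation=[[0,-0.1,0],[0,-0.3,0],[0,-0.6,0],[0,-0.9,0],[0,-0.9,0]], rotation=[[0,0,0],[0,0,0],[0,0,0],[0,0,0],[0,0,0]], grip=[-0.9,-0.9,-0.9,-0.9,-0.9])

```text
time_s: 19.7
position: [0.5191, -0.2105, 0.2319]
tcp_rot: [[0.17, 0.007, 0.985], [-0.985, -0.004, 0.17], [0.006, -1.0, 0.006]]
force: [0.2, 0.1, 0.2]
opening: 0.953
```

Emit:
arm_command(translation=[[0.3,-0.2,0],[0.6,-0.2,0],[0.9,-0.2,0],[0.9,-0.2,0],[0.9,-0.2,0]], rotation=[[0,0,0],[0,0,0],[0,0,0],[0,0,0],[0,0,0]], grip=[-0.9,-0.9,-0.9,-0.9,-0.9])

```text
time_s: 20.2
position: [0.5286, -0.2798, 0.2432]
tcp_rot: [[0.169, -0.002, 0.986], [-0.986, 0.002, 0.169], [-0.002, -1.0, -0.001]]
force: [0.3, 0.4, -0.4]
opening: 0.952
```

```bash
python3 - <<'E'
from h import *
s=bot.read_state(); print(s["time_s"],np.round(s["position"],4),np.round(s["force"],1),s["opening"])
im,K,Rc,o=cam("wrist")
for t,z in[("gasket_center",.1515),("filler_seat",.15)]:
    r=models.spot_point("wrist",t)
    if r: uv=np.array(r[0]["point"])*[640,480]; print(t,r[0]["conf"],uv,ray(uv,z,K,Rc,o).round(4))
i2,K2,R2,o2=cam("side")
cv2.imwrite("pics/w8.png",np.hstack([cv2.resize(im,(400,300)),cv2.resize(i2[120:270,330:530],(400,300),interpolation=cv2.INTER_CUBIC)]))
for t,z in[("jar",.02),("lid",.037),("bottle",0)]:
    r=models.spot_point("side",t)
    if r: print(t,ray(np.array(r[0]["point"])*[640,480],z,K2,R2,o2).round(4))
E
```

```text
20.2 [ 0.5286 -0.2798  0.2432] [ 0.3  0.4 -0.4] 0.9515701031647715
gasket_center 0.57 [329.6   202.608] [ 0.5243 -0.2434  0.1515]
filler_seat 0.72 [326.912 203.184] [ 0.5228 -0.2443  0.15  ]
jar [ 0.5096 -0.1571  0.02  ]
lid [0.7557 0.3084 0.037 ]
bottle [ 0.7624 -0.1062  0.    ]
```

View pics/w8.png

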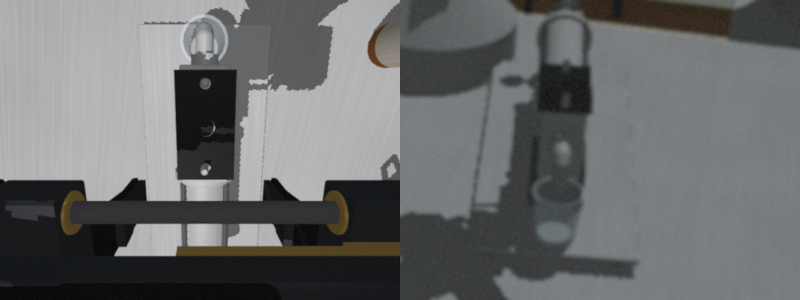

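Both studs show through the gasket, at (205,84) and (205,170) in the wrist half, and the plate covers the block. The jar, lid and bottle read as unmoved, and the hand is clear. Handing in.

```bash
python3 -c "
from rig import bot; print(bot.hand_in())"
```

```text
the job is handed in; nothing more can be done
None
```

The gasket is on the filler's block with both studs through its holes, and the job was handed in at about 20 s of the 69 s allowed. The hand-in gives no verdict, so the result rests on my own checks.

- **Slide:** I pressed with about 7 N and slid the gasket until roughly 37 mm hung over the board's front edge. The wrist camera put its centre 14.5 mm inside the edge.
- **Grip:** I held the overhanging end by its long sides with the tool pointing down, rather than by its top and bottom faces. It stayed level within about 1–2 degrees.
- **Seating:** It went down over the studs with no measurable force. It touched at tool height 0.1565 m against a predicted 0.1562 m. I pressed to about 9 N, then let go and backed away.

**Last checks:**
- The final picture shows both studs through the gasket and the plate squarely over the block.
- The network's point for the gasket centre was about 1.7 mm from its point for the seat, and it was only moderately sure (0.57 and 0.72).
- The jar, lid and bottle were within about 7 mm of their first readings, which is within the detector's noise.
- The wrist force read about zero and the fingers were clear.
- I did not measure how level the gasket lies after release; I judged that from the contact height and the picture.

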